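# Grade the chestnuts through the sliding sieve

## Robot

A 7-joint arm with a two-finger parallel gripper is mounted at the origin on the work surface. World frame = base frame: x ahead of the robot, y to its left, z up, the work surface at z = 0. Lengths are in m, angles in rad, forces in N, time in s.
With the tool pointing down it reaches from about 0.4 to 0.85 m from the base axis. Payload 10.4 kg.
Tool frame: the origin (TCP) lies at the very end of the fingers, on their centre line; the grasp point (between the pads) lies bot.grip_point_offset behind it (bot.grip_point_offset is the distance from the TCP to the grasp point, in m); z points along the fingers, y is the line along which they close (so a half turn about z gives the same grasp; the last joint's range is limited). The gripper opens to 87 mm and grips with 3 to 60 N. Pads are 19 mm wide; open, the fingers measure 117 mm over their backs; the gripper's body (75 mm by 190 mm) begins 51 mm behind the grasp point.
Start: joints at [-1.366, 0.332, -0.065, 1.46, 0.022, 1.35, -0.088], TCP at [0.141, 0.609, 0.223] pointing down, gripper open.
Joint ranges: [-2.6, 2.6], [-0.5, 2.12], [-1.47, 1.34], [0.16, 2.42], [-1.27, 4.41], [0.06, 2.06], [-2.6, 2.6]. Speed limits (rad/s): [2.22, 2.22, 2.79, 2.79, 3.14, 3.14, 3.14].

## Interface

Orientations are given as a unit quaternion [x, y, z, w].
In Python, from rig import telemetry, viewer, job_done, bot gives the robot as it stands.
- The arm moves only by the shell command python3 -m pendant [OPENING] [FORCE], which reads ROWS from standard input. ROWS is a JSON list of rows, 1 to 12 of them, each written [[dx, dy, dz], [rx, ry, rz]]: dx, dy, dz in m, then a rotation vector rx, ry, rz in rad; each row is the pose to reach, as a shift and turn from the pose commanded when the command began, along the tool's axes at that moment; what a row does not reach only later rows make up. A row lasts 1/12 s, in which the tool goes at most 0.0417 m and 0.125 rad, less where a joint would pass 70% of its speed; a pose out of reach is approached as far as the arm can. OPENING is the finger opening in m, set as the command begins (- or left out keeps the last). The fingers move at their own pace and stop on an object; FORCE is the grip in N (left out, the last holds). Time passes only in rows, so rows that do not move let the fingers close. It prints the time, the measured TCP pose, the force, the opening and the grip force at its end. Input that does not fit is refused with a message, and nothing moves.
- telemetry.read_state(): the state, without advancing time (a new reading comes with each control period).
- viewer.capture(name): name is "scene" or "top" or "wrist"; returns the picture (420x560x3 uint8, blue, green, red); there is no depth.
- viewer.camera_params(name): a dict with "K" (3x3 intrinsics, pixels), "dist" ([k1, k2, p1, p2, k3] as OpenCV has them; the pictures are not rectified), "extrinsics" (4x4, takes a point from world to camera coordinates); the wrist camera has in their place "hand_eye" (4x4, takes a point from camera to tool coordinates, whose origin is the TCP and whose axes are the flange's). Camera axes: x right, y down, z forward; pixel columns grow to the right and rows downward; lengths in m; the calibration is good to about 2 mm. A picture is of the moment at which its call begins: read the wrist's pose just before it. camera_params takes no time and is no camera call.
- job_done(): hands the job in; it is judged then, once.
The state is a dict: "clock": time; "qpos": joint angles; "joint_vel": joint speeds; "tau": joint torques, N m; "ee_pos": TCP position; "eef_rot": TCP orientation; "ft_force": force on the tool from outside, world axes, zero at the start; "wrist_torque": the same for the moment, N m; "grip_width": finger opening in m; "grasp_force": force on a finger pad.
Only numpy, scipy, OpenCV 4.12 (cv2) and the standard library are available. Lean on these libraries where they do the work, as an engineer would, in place of code of your own. Each camera call takes 0.05 s, during which the arm holds its last target. There are 200 camera calls.

## Task

Lift the loaded chestnut sieve by its wooden grip and set it gently into the steel tub so that its side flanges lie on the tub's long rims, then, still holding it, shake it side to side along the rims until all four small chestnuts have dropped into the tub and only the three large ones are left in the sieve. Keep it riding on the rims without leaning on it or banging the ends; finally slide it fully home against the tub's left-hand end (as the robot sees it, +y) so the other end is open for the scoop, and let go. Do not touch the chestnuts, and leave everything else on the counter where it is.

Things in the scene. Friction and masses are not known exactly. Their poses are not given: they have to be found in the camera images.
- sieve: Loose stainless tray (about 0.67 kg loaded), standing on the counter. Origin: centre of the floor's underside, z up. Outside 132 (x) by 198 mm (y) at the floor, widening to 140 by 202 mm at the top 45 mm up. On both long sides (+x, -x) a 3 mm flange reaches to x = +/-84 mm, its underside 45 mm above the origin. A rigid bail of 8 mm rod stands on the flanges at y = 0.
- sieve_grip (a point): Centre of the bail's wooden grip, 128 mm above the sieve's origin and straight above its centre of mass: a bar 90 mm long along the sieve's x, 16 mm wide along its y, 20 mm tall. Pinch from above, closing along y. Held lightly (under 10 N) it slips a little in the fingers, so the tray lies on the rims by its own weight; held hard, small path errors jam it against the steel.
- sieve_floor (a point): Centre of the sieve floor's upper face (3 mm thick plate). 31 mm square holes in five rows across x, staggered 3, 2, 3, 2, 3 along y; row pitch 38 mm, pitch in a row 43 mm. The chestnuts start on the metal between the holes, so a jerky lift would lose them; shell on steel has friction about 0.25.
- tub: Stainless one-third gastronorm tub, fixed to the counter: 325 (y) by 176 mm (x), 100 mm tall, walls and floor 2 mm. Origin: centre of its underside on the counter; y runs along its length, +y to its left-hand end, turned at most 0.25 rad from the world's y.
- tub_rim (a point): Centre of the tub's opening (147 mm in x, 297 mm in y) at the height of its flat 14 mm rim, 100 mm above the origin. A seated sieve has the tub's yaw, x = 0 with 3.5 mm play each way, flanges on the two long rims, its origin 55 mm and its grip 183 mm above the tub's origin; from the middle it slides 47 mm either way along y to the tub's end walls.
- tub_home (a point): Top edge of the inner face of the tub's left-hand end wall, the one the sieve's end is to rest against: 148.5 mm from the tub's centre along its +y, 100 mm up.
- small0: Small chestnut (one of four), 25 mm across, 17 mm tall, flat below and domed to a point above, 10 g; origin: centre of its flat underside, z through the point. It slips through a 31 mm hole when shaken over it.
- small1: Small chestnut (one of four), 25 mm across, 17 mm tall, flat below and domed to a point above, 10 g; origin: centre of its flat underside, z through the point. It slips through a 31 mm hole when shaken over it.
- small2: Small chestnut (one of four), 25 mm across, 17 mm tall, flat below and domed to a point above, 10 g; origin: centre of its flat underside, z through the point. It slips through a 31 mm hole when shaken over it.
- small3: Small chestnut (one of four), 25 mm across, 17 mm tall, flat below and domed to a point above, 10 g; origin: centre of its flat underside, z through the point. It slips through a 31 mm hole when shaken over it.
- large0: Large chestnut (one of three), 43 mm across, 28 mm tall, same brown shell and shape, 26 g; origin: centre of its flat underside. Too large for the holes: it must stay in the sieve.
- large1: Large chestnut (one of three), 43 mm across, 28 mm tall, same brown shell and shape, 26 g; origin: centre of its flat underside. Too large for the holes: it must stay in the sieve.
- large2: Large chestnut (one of three), 43 mm across, 28 mm tall, same brown shell and shape, 26 g; origin: centre of its flat underside. Too large for the holes: it must stay in the sieve.
- shaker: Bystander: steel sugar shaker, 62 mm across, 115 mm tall, standing beyond the tub; origin: centre of its foot.
- ramekin: Bystander: white ramekin, 86 mm across, 45 mm tall, standing beyond the sieve; origin: centre of its foot.
- pastry_brush: Bystander: pastry brush, 160 mm long, lying beyond the middle of the counter; origin under its ferrule.
- dough_scraper: Bystander: dough scraper with steel blade and 150 mm wooden handle, lying far out on the robot's right; origin on the counter, near the handle.
- nut_scoop: Bystander: aluminium scoop, 195 mm long, 36 mm tall, lying at the back right; origin on the counter.
- price_clip: Bystander: blank price card in a steel clip stand, 32 mm foot, 93 mm tall, at the back left; origin: centre of its foot.

How it is judged:
By the outcome, as a careful person would: the job done as asked, in the order asked, and still so for the second after the job is handed in, with the robot touching nothing.
It also fails if it takes over 64 s, if anything falls off the work surface, if the arm or the gripper's body presses on something with over 40 N, if the wrist force passes 120 N, or if a joint passes its speed limit or range.

## Working session

There is one attempt and no reset: what is moved stays moved. The work goes in short steps, Python scripts to look and compute and a shell command to move; the robot and the scene stay as the last step left them, time stands still between calls to the robot, and variables do not carry over. Pictures are saved under pics/ and viewed, at most 10 in all, crops included, and the job is handed in when it is done.

```bash
mkdir -p pics; ls; python3 - <<'E'
from rig import telemetry, viewer, bot
import cv2,numpy as np
s=telemetry.read_state();print(s, bot.grip_point_offset)
for n in("scene","top"):
    im=viewer.capture(n);cv2.imwrite(f"pics/{n}0.png",im)
    p=viewer.camera_params(n);print(n,{k:np.round(v,4).tolist() for k,v in p.items()})
print(viewer.camera_params("wrist"))
E
```

```text
pics
{'clock': 0.0, 'qpos': array([-1.36558536,  0.33289341, -0.06468862,  1.46095603,  0.02160949,
        1.34989027, -0.08848933]), 'joint_vel': array([-0.00101664,  0.00214656,  0.00030051,  0.00021259, -0.00175581,
        0.00030885, -0.00042881]), 'tau': array([-6.02379550e-04, -6.23260760e+01,  2.42727762e-02, -3.89887583e+01,
       -6.15022634e-02,  4.01911314e-02,  1.45331410e-04]), 'ee_pos': array([0.14108083, 0.60846633, 0.22173344]), 'eef_rot': array([ 1.13647733e-01,  9.93520843e-01, -7.24399091e-04, -4.25703513e-05]), 'ft_force': array([-0.3961275 , -0.23270411, -1.04232517]), 'wrist_torque': array([-0.00168769, -0.04108316,  0.05462355]), 'grasp_force': 0.0, 'grip_width': 0.08686888725629925} 0.0187
scene {'K': [[416.8686, 0.0, 272.6798], [0.0, 416.8686, 204.7661], [0.0, 0.0, 1.0]], 'dist': [-0.0357, 0.0, 0.0, 0.0, 0.0], 'extrinsics': [[0.8836, 0.468, -0.0138, -0.5035], [0.3817, -0.7372, -0.5575, -0.2431], [-0.2711, 0.4873, -0.8301, 1.6436], [0.0, 0.0, 0.0, 1.0]]}
top {'K': [[537.3646, 0.0, 283.9112], [0.0, 537.3646, 207.5655], [0.0, 0.0, 1.0]], 'dist': [-0.1382, 0.0, 0.0, 0.0, 0.0], 'extrinsics': [[0.0226, -0.9997, -0.0127, -0.0846], [-0.9968, -0.0216, -0.0768, 0.6016], [0.0765, 0.0144, -0.997, 1.5985], [0.0, 0.0, 0.0, 1.0]]}
{'K': array([[326.76245718,   0.        , 285.59514237],
       [  0.        , 326.76245718, 219.22504059],
       [  0.        ,   0.        ,   1.        ]]), 'dist': array([-0.02735235,  0.        ,  0.        ,  0.        ,  0.        ]), 'hand_eye': array([[-1.19624521e-04, -9.54636299e-01, -2.97774282e-01,
         8.32904608e-02],
       [ 9.99999906e-01, -2.38089310e-04,  3.61563085e-04,
         7.61743355e-04],
       [-4.16058119e-04, -2.97774211e-01,  9.54636238e-01,
        -1.62295108e-01],
       [ 0.00000000e+00,  0.00000000e+00,  0.00000000e+00,
         1.00000000e+00]])}
```

View pics/top0.png

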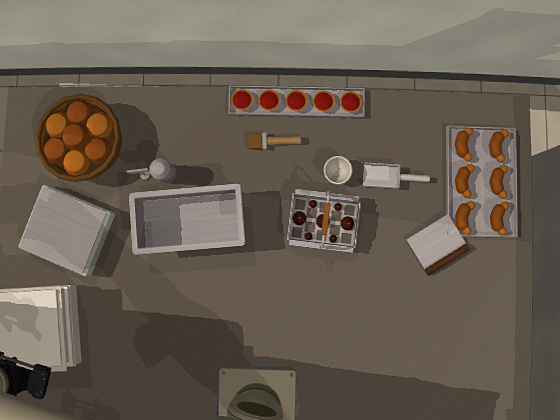

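View pics/scene0.png

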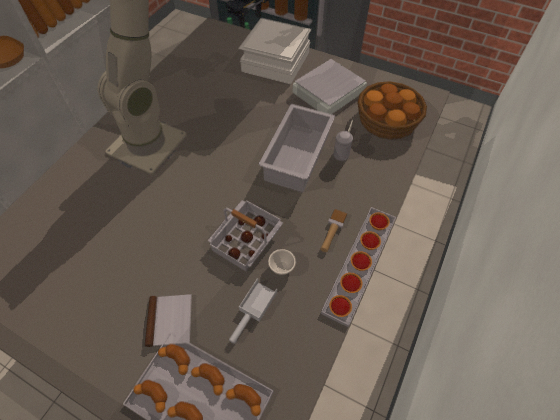

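The top view shows the tub with rim corners near (131,195), (242,185), (244,246), (133,254), and the sieve centred near (325,221) with the grip at (326,220). In the scene view the grip is near (242,217) and the tub near (298,148).

```bash
cat > h.py <<'E'
import cv2,numpy as np
from rig import telemetry, viewer, bot
from scipy.spatial.transform import Rotation as R
def cam(n,s=None):
    p=viewer.camera_params(n)
    if n=="wrist":
        T=np.eye(4);T[:3,:3]=R.from_quat(s["eef_rot"]).as_matrix();T[:3,3]=s["ee_pos"]
        E=np.linalg.inv(T@p["hand_eye"])
    else:E=np.array(p["extrinsics"])
    return np.array(p["K"]),np.array(p["dist"]),E
def rays(c,px):
    K,d,E=c
    u=cv2.undistortPoints(np.float64(px).reshape(-1,1,2),K,d)[:,0]
    v=np.c_[u,np.ones(len(u))]@E[:3,:3]
    return -E[:3,:3].T@E[:3,3],v
def plane(c,px,z):
    o,v=rays(c,px);return o+v*((z-o[2])/v[:,2])[:,None]
def tri(c1,p1,c2,p2):
    o1,v1=rays(c1,[p1]);o2,v2=rays(c2,[p2]);A=np.c_[v1[0],-v2[0]]
    t=np.linalg.lstsq(A,o2-o1,rcond=None)[0]
    a,b=o1+t[0]*v1[0],o2+t[1]*v2[0];return (a+b)/2,np.linalg.norm(a-b)
def proj(c,P):
    K,d,E=c;return cv2.projectPoints(np.float64(P),cv2.Rodrigues(E[:3,:3])[0],E[:3,3],K,d)[0][:,0]
def snap(n,f=None):
    s=telemetry.read_state();im=viewer.capture(n)
    if f:cv2.imwrite(f"pics/{f}.png",im)
    return im,cam(n,s),s
def wood(im,roi,lo=(8,90,70),hi=(22,255,255)):
    x0,y0,x1,y1=roi;m=cv2.inRange(cv2.cvtColor(im,cv2.COLOR_BGR2HSV),lo,hi)
    k=np.zeros_like(m);k[y0:y1,x0:x1]=m[y0:y1,x0:x1]
    c=max(cv2.findContours(k,0,2)[0],key=cv2.contourArea)
    return cv2.minAreaRect(c),cv2.contourArea(c)
E
python3 - <<'E'
from h import *
t=cv2.imread("pics/top0.png");s=cv2.imread("pics/scene0.png")
ct,cs=cam("top"),cam("scene")
for px in((326,212),(326,225)):print(cv2.cvtColor(t,cv2.COLOR_BGR2HSV)[px[1],px[0]])
print(cv2.cvtColor(s,cv2.COLOR_BGR2HSV)[216,240])
a=wood(t,(300,190,350,250));b=wood(s,(215,195,275,240));print(a,b)
print(tri(ct,a[0][0],cs,b[0][0]),plane(ct,[a[0][0]],.13),plane(ct,cv2.boxPoints(a[0]),.138))
# tub rim approx
print(plane(ct,[(131,195),(242,185),(244,246),(133,254)],.1))
g=np.hstack([cv2.resize(t[170:270,120:260],None,fx=3,fy=3,interpolation=2),cv2.resize(t[170:270,270:380],None,fx=3,fy=3,interpolation=2)])
cv2.imwrite("pics/c1.png",g)
E
```

```text
[ 13 170 138]
[ 14 174 142]
[ 12 158 123]
(((325.2475280761719, 218.52474975585938), (6.169230937957764, 31.642183303833008), 5.7105937004089355), 155.5) (((243.28091430664062, 218.01626586914062), (27.339319229125977, 7.312220096588135), 27.758541107177734), 153.5)
(array([ 0.56766141, -0.18907003,  0.12877769]), np.float64(0.0022632919720050534)) [[ 0.56669122 -0.18967977  0.13      ]] [[ 0.52280441 -0.17696343  0.138     ]
 [ 0.61118133 -0.18422331  0.138     ]
 [ 0.60982921 -0.20146799  0.138     ]
 [ 0.52145646 -0.19413532  0.138     ]]
[[0.62450109 0.37519792 0.1       ]
 [0.66008401 0.05014014 0.1       ]
 [0.48454108 0.03942117 0.1       ]
 [0.45292145 0.3619922  0.1       ]]
```

View pics/c1.png

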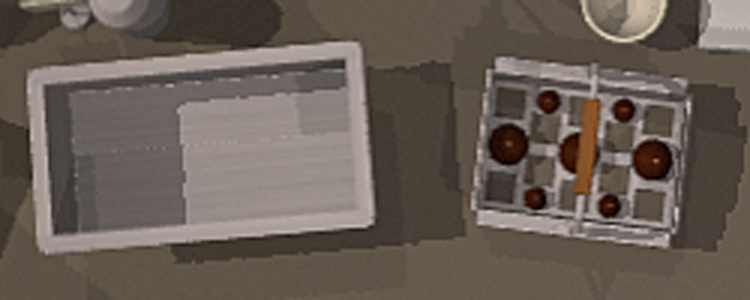

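The crop shows the tub rim clearly, turned a little anticlockwise. The sieve's nuts all sit on metal and the grip is clear. I'll move over the tub for a close wrist view on the way.

```bash
echo '[[[-0.47, -0.303, -0.08], [0, 0, -0.146]], [[-0.47, -0.303, -0.08], [0, 0, -0.146]], [[-0.47, -0.303, -0.08], [0, 0, -0.146]], [[-0.47, -0.303, -0.08], [0, 0, -0.146]], [[-0.47, -0.303, -0.08], [0, 0, -0.146]], [[-0.47, -0.303, -0.08], [0, 0, -0.146]], [[-0.47, -0.303, -0.08], [0, 0, -0.146]], [[-0.47, -0.303, -0.08], [0, 0, -0.146]], [[-0.47, -0.303, -0.08], [0, 0, -0.146]], [[-0.47, -0.303, -0.08], [0, 0, -0.146]], [[-0.47, -0.303, -0.08], [0, 0, -0.146]], [[-0.47, -0.303, -0.08], [0, 0, -0.146]]]' | python3 -m pendant 0.087 8
python3 -c "
from h import *
s=telemetry.read_state();print(s['clock'],s['ee_pos'],s['eef_rot'])
d=np.array([.53,.207,.3])-s['ee_pos'];print(R.from_quat(s['eef_rot']).inv().apply(d))"
```

```text
clock: 1.1
ee_pos: [0.4867, 0.2518, 0.2936]
eef_rot: [0.041, 0.999, 0.0, -0.0]
ft_force: [0.6, 1.4, -0.1]
grip_width: 0.0872
grasp_force: 0.0
1.1 [0.48674201 0.25183988 0.29355105] [ 4.08247560e-02  9.99166319e-01  4.05149976e-05 -6.80223723e-05]
[-0.046771   -0.04116088 -0.00645857]
```

```bash
echo '[[[-0.03, -0.02, 0], [0, 0, 0]], [[-0.03, -0.02, 0], [0, 0, 0]], [[-0.03, -0.02, 0], [0, 0, 0]], [[-0.03, -0.02, 0], [0, 0, 0]]]' | python3 -m pendant
python3 - <<'E'
from h import *
im,c,s=snap("wrist","w1");print(s['clock'],s['ee_pos'])
P=np.array([0.5555,0.2067]);A=R.from_euler('z',.104).as_matrix()[:2,:2]
Q=[[*(P+A@np.array(p)),.1] for p in((88,162.5),(88,-162.5),(-88,-162.5),(-88,162.5),(73.5,148.5),(73.5,-148.5),(-73.5,-148.5),(-73.5,148.5)) for p in [np.array(p)/1000]]
print(proj(c,Q).round(1))
E
```

```text
clock: 1.43
ee_pos: [0.5136, 0.2317, 0.2928]
eef_rot: [0.041, 0.999, -0.0, -0.001]
ft_force: [-1.0, -0.1, 0.6]
grip_width: 0.087
grasp_force: 0.0
1.4333 [0.51364467 0.23171561 0.29284994]
[[412.3 276.6]
 [154.7 319.3]
 [107.  184.7]
 [400.4 128.4]
 [399.8 267.9]
 [161.8 307.8]
 [123.1 195. ]
 [388.5 144.7]]
```

View pics/w1.png

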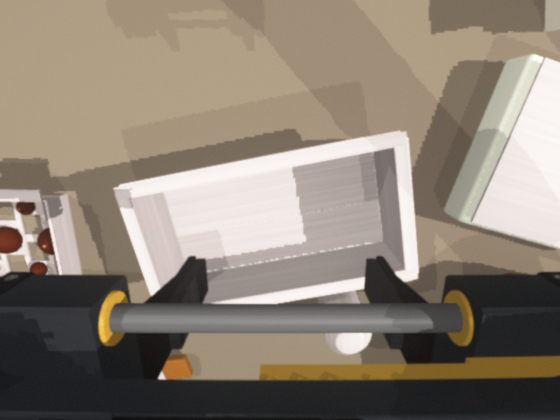

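The wrist view shows the tub rim's outer corners near (118,186), (408,132) and (418,280), about 8 px right of where my prediction puts them. I'll fit the edges instead.

```bash
python3 - <<'E'
from h import *
from scipy.optimize import least_squares
class S(dict):pass
w=cv2.imread("pics/w1.png");t=cv2.imread("pics/top0.png")
s=telemetry.read_state();cw,ct=cam("wrist",s),cam("top")
def edges(im,c,sides,P,yaw,rng=14,n=60):
    # strongest brightness edge (outside dark->inside bright) along normals of predicted outer sides; nearest-outside
    g=cv2.GaussianBlur(im[...,0],(3,3),0).astype(float);A=R.from_euler('z',yaw).as_matrix()[:2,:2];out=[]
    for k,(a,b,f0,f1) in sides.items():
        nrm=np.array({'x+':(1,0),'x-':(-1,0),'y+':(0,1),'y-':(0,-1)}[k])
        for f in np.linspace(f0,f1,n):
            p=np.array(a)*(1-f)+np.array(b)*f
            d=np.arange(-rng,rng,.5)/1000
            Q=np.array([[*(P+A@(p+nrm*x)),.1] for x in d])
            uv=proj(c,Q).astype(np.float32)
            v=cv2.remap(g.astype(np.float32),uv[:,:1],uv[:,1:],1)[:,0]
            gr=-(np.roll(v,-2)-np.roll(v,2))[2:-2]
            i=np.where(gr>0.5*gr.max())[0][-1]
            j=i
            while j>0 and gr[j-1]>gr[j]:j-=1
            if gr[j]>12: out.append((k,*Q[j+2][:2]))
    return out
C=dict(pp=(.088,.1625),pm=(.088,-.1625),mm=(-.088,-.1625),mp=(-.088,.1625))
full={'x+':(C['pm'],C['pp'],.08,.92),'x-':(C['mm'],C['mp'],.08,.92),'y+':(C['mp'],C['pp'],.1,.9),'y-':(C['mm'],C['pm'],.1,.9)}
wr={'x-':full['x-'],'y+':full['y+'],'y-':(C['mm'],C['pm'],.1,.6)}
def fit(pts):
    def r(q):
        A=R.from_euler('z',q[2]).as_matrix()[:2,:2];e=[]
        for k,x,y in pts:
            l=A.T@(np.array([x,y])-q[:2]);e.append({'x+':l[0]-.088,'x-':-l[0]-.088,'y+':l[1]-.1625,'y-':-l[1]-.1625}[k])
        return np.array(e)
    f=least_squares(r,[.556,.21,.1],loss='soft_l1',f_scale=.001);e=r(f.x)
    return f.x,{k:(round(1000*np.median([a for a,p in zip(e,pts) if p[0]==k]),2),round(1000*np.std([a for a,p in zip(e,pts) if p[0]==k]),2),sum(p[0]==k for p in pts)) for k in set(p[0] for p in pts)}
for nm,im,c,sd in(("top",t,ct,full),("wrist",w,cw,wr)):
    P,y=np.array([.5565,.212]),.11
    for it in range(3):
        q,e=fit(edges(im,c,sd,P,y,14 if it<2 else 8));P,y=q[:2],q[2]
    print(nm,q.round(4),e)
E
```

```text
top [0.5594 0.2106 0.1068] {'y-': (np.float64(2.72), np.float64(1.02), 60), 'y+': (np.float64(2.85), np.float64(1.28), 60), 'x+': (np.float64(2.67), np.float64(1.08), 60), 'x-': (np.float64(2.7), np.float64(1.0), 60)}
wrist [0.5557 0.2137 0.111 ] {'y-': (np.float64(1.5), np.float64(0.09), 60), 'y+': (np.float64(1.49), np.float64(0.23), 60), 'x-': (np.float64(0.03), np.float64(0.4), 60)}
```

```bash
echo '[[[-0.02, -0.417, -0.01], [0, 0, 0]], [[-0.02, -0.417, -0.01], [0, 0, 0]], [[-0.02, -0.417, -0.01], [0, 0, 0]], [[-0.02, -0.417, -0.01], [0, 0, 0]], [[-0.02, -0.417, -0.01], [0, 0, 0]], [[-0.02, -0.417, -0.01], [0, 0, 0]], [[-0.02, -0.417, -0.01], [0, 0, 0]], [[-0.02, -0.417, -0.01], [0, 0, 0]], [[-0.02, -0.417, -0.01], [0, 0, 0]], [[-0.02, -0.417, -0.01], [0, 0, 0]], [[-0.02, -0.417, -0.01], [0, 0, 0]], [[-0.02, -0.417, -0.01], [0, 0, 0]]]' | python3 -m pendant
echo '[[[0, 0, 0], [0, 0, 0]], [[0, 0, 0], [0, 0, 0]]]' | python3 -m pendant
python3 - <<'E'
from h import *
im,c,s=snap("wrist","w2");print(s['clock'],s['ee_pos'],R.from_quat(s['eef_rot']).as_matrix()[:2,1])
print(proj(c,[[.567,-.1895,.138]]))
r,a=wood(im,(150,60,420,275));print(r,a)
b=plane(c,cv2.boxPoints(r),.138);print(b.round(4),b.mean(0))
E
```

```text
clock: 2.48
ee_pos: [0.4994, -0.1873, 0.3034]
eef_rot: [0.042, 0.999, -0.0, 0.0]
ft_force: [0.4, 0.3, 0.3]
grip_width: 0.0866
grasp_force: 0.0
clock: 2.65
ee_pos: [0.5004, -0.1838, 0.3031]
eef_rot: [0.039, 0.999, 0.0, -0.0]
ft_force: [-0.7, -0.3, -0.5]
grip_width: 0.0873
grasp_force: 0.0
2.65 [ 0.50041258 -0.18375463  0.30311384] [0.07834097 0.99692626]
[[284.05103792 261.04116556]]
((284.0, 243.5), (61.0, 22.0), 90.0) 848.0
[[ 0.5116 -0.1966  0.138 ]
 [ 0.5134 -0.1737  0.138 ]
 [ 0.5836 -0.1787  0.138 ]
 [ 0.5817 -0.203   0.138 ]] [ 0.54754831 -0.18799614  0.138     ]
```

View pics/w2.png

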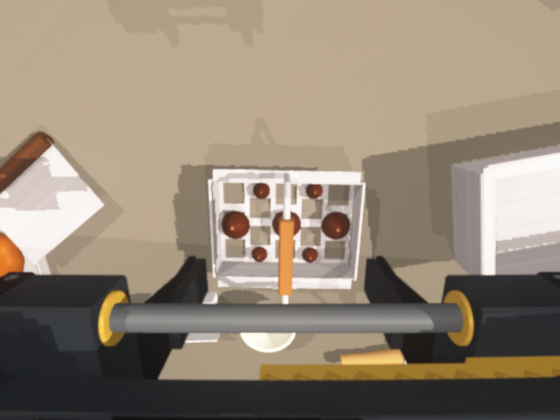

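The wrist view shows the grip from (287,218) to (286,294), nearly upright in the picture, with all seven nuts in place. My ROI cut it short, so I'll refit.

```bash
python3 - <<'E'
from h import *
im=cv2.imread("pics/w2.png");s=telemetry.read_state();c=cam("wrist",s)
r,a=wood(im,(265,200,310,306));print(r,a)
b=plane(c,cv2.boxPoints(r),.138);print(b.round(4),b.mean(0))
m=cv2.inRange(cv2.cvtColor(im,cv2.COLOR_BGR2HSV),(5,90,70),(22,255,255))[:,265:310]
L=[]
for y in range(222,292,8):
    x=np.where(m[y]>0)[0]+265;L.append((x.mean(),y))
    print(y,x.min(),x.max(),end=';')
q=plane(c,L,.138);print(np.polyfit(q[:,0],q[:,1],1))
# flange long edges (near edge outer) corners
print(plane(c,[(215,172),(360,175)],.048))
v=q.mean(0)
M=R.from_quat(s['eef_rot']);print(M.inv().apply(np.array([.567,-.1895,0.11])-s['ee_pos']))
E
```

```text
((284.0, 254.0), (82.0, 22.0), 90.0) 1115.5
[[ 0.5116 -0.1967  0.138 ]
 [ 0.5134 -0.1738  0.138 ]
 [ 0.6099 -0.1806  0.138 ]
 [ 0.6079 -0.2054  0.138 ]] [ 0.56068727 -0.18915469  0.138     ]
222 273 299;230 275 298;238 279 292;246 278 293;254 265 309;262 279 292;270 278 292;278 279 291;286 278 291;[-0.10127575 -0.13033427]
[[ 0.47698464 -0.27153145  0.048     ]
 [ 0.49547633 -0.08614315  0.048     ]]
[-0.06688579 -0.00056799  0.19310664]
```

```bash
python3 - <<'E'
from h import *
s=telemetry.read_state();c=cam("wrist",s)
q=plane(c,[(285.7,218),(284.6,294.5)],.138);print(q,q.mean(0))
g=np.array([*((q.mean(0)[:2]+[.567,-.1895])/2),.128-bot.grip_point_offset]);print(g)
M=R.from_quat(s['eef_rot']);print(M.inv().apply(g-s['ee_pos']),s['ee_pos'],M.as_matrix()[:,2])
E
```

```text
[[ 0.51804825 -0.1839502   0.138     ]
 [ 0.6083192  -0.19229009  0.138     ]] [ 0.56318373 -0.18812015  0.138     ]
[ 0.56509186 -0.18881007  0.1093    ]
[-6.49296935e-02 -3.00531080e-05  1.93807567e-01] [ 0.50040605 -0.18384171  0.30312544] [-2.18192687e-04  7.44160178e-04 -9.99999699e-01]
```

```bash
echo '[[[-0.03, 0, 0.03], [0, 0, 0.014]], [[-0.05, 0, 0.06], [0, 0, 0.014]], [[-0.065, 0, 0.1], [0, 0, 0.014]], [[-0.065, 0, 0.14], [0, 0, 0.014]], [[-0.065, 0, 0.17], [0, 0, 0.014]], [[-0.065, 0, 0.185], [0, 0, 0.014]], [[-0.065, 0, 0.193], [0, 0, 0.014]], [[-0.065, 0, 0.193], [0, 0, 0.014]], [[-0.065, 0, 0.193], [0, 0, 0.014]]]' | python3 -m pendant
echo '[[[0, 0, 0], [0, 0, 0]], [[0, 0, 0], [0, 0, 0]], [[0, 0, 0], [0, 0, 0]]]' | python3 -m pendant 0.03 20
echo '[[[0, 0, 0], [0, 0, 0]], [[0, 0, 0], [0, 0, 0]], [[0, 0, 0], [0, 0, 0]], [[0, 0, 0], [0, 0, 0]]]' | python3 -m pendant 0.0 20
python3 -c "
from h import *
s=telemetry.read_state();print(s['clock'],s['ee_pos'],s['grip_width'],s['wrist_torque'],s['ft_force'])"
```

```text
clock: 3.45
ee_pos: [0.5653, -0.1906, 0.1111]
eef_rot: [0.047, 0.999, 0.0, 0.0]
ft_force: [-0.4, -0.8, 0.8]
grip_width: 0.0869
grasp_force: 0.0
clock: 3.7
ee_pos: [0.5654, -0.1913, 0.1115]
eef_rot: [0.048, 0.999, 0.0, 0.001]
ft_force: [0.3, 0.1, 0.0]
grip_width: 0.0746
grasp_force: 0.0
clock: 4.03
ee_pos: [0.5647, -0.1912, 0.1104]
eef_rot: [0.048, 0.999, 0.0, 0.0]
ft_force: [0.2, 0.9, 0.2]
grip_width: 0.048
grasp_force: 0.0
4.0333 [ 0.56473049 -0.19124755  0.1103767 ] 0.04800818069755966 [-0.02596976 -0.02404747  0.00254846] [0.18662177 0.93859007 0.23868542]
```

```bash
echo '[[[0, 0.002, 0], [0, 0, 0]], [[0, 0.002, 0], [0, 0, 0]], [[0, 0.002, 0], [0, 0, 0]], [[0, 0.002, 0], [0, 0, 0]], [[0, 0.002, 0], [0, 0, 0]], [[0, 0.002, 0], [0, 0, 0]], [[0, 0.002, 0], [0, 0, 0]]]' | python3 -m pendant 0.0 20
python3 -c "
from h import *
s=telemetry.read_state();print(s['clock'],s['ee_pos'],s['grip_width'],s['grasp_force'],s['wrist_torque'],s['ft_force'])
"
```

```text
clock: 4.62
ee_pos: [0.565, -0.1892, 0.1103]
eef_rot: [0.048, 0.999, 0.0, 0.0]
ft_force: [0.4, 0.8, -0.3]
grip_width: 0.0156
grasp_force: 20.0
4.6167 [ 0.56495043 -0.18919908  0.11030439] 0.015635123206363503 19.997642221860588 [ 0.14251872 -0.0292434  -0.09081095] [ 0.36737113  0.77605044 -0.3405445 ]
```

```bash
echo '[[[0, 0, -0.001], [0, 0, 0]], [[0, 0, -0.004], [0, 0, 0]], [[0, 0, -0.009], [0, 0, 0]], [[0, 0, -0.017], [0, 0, 0]], [[0, 0, -0.027], [0, 0, 0]], [[0, 0, -0.039], [0, 0, 0]], [[0, 0, -0.052], [0, 0, 0]], [[0, 0, -0.065], [0, 0, 0]], [[0, 0, -0.078], [0, 0, 0]], [[0, 0, -0.091], [0, 0, 0]], [[0, 0, -0.103], [0, 0, 0]], [[0, 0, -0.114], [0, 0, 0]]]' | python3 -m pendant 0.0 25
echo '[[[0, 0, -0.009], [0, 0, 0]], [[0, 0, -0.016], [0, 0, 0]], [[0, 0, -0.021], [0, 0, 0]], [[0, 0, -0.024], [0, 0, 0]], [[0, 0, -0.025], [0, 0, 0]], [[0, 0, -0.025], [0, 0, 0]]]' | python3 -m pendant
python3 - <<'E'
from h import *
im,c,s=snap("wrist","w3");M=R.from_quat(s['eef_rot'])
print(s['clock'],s['ee_pos'],s['grip_width'],s['grasp_force'],s['wrist_torque'],s['ft_force'],np.arctan2(-M.as_matrix()[0,1],M.as_matrix()[1,1]))
g=np.array([.558,.2122,s['ee_pos'][2]]);print(M.inv().apply(g-s['ee_pos']))
E
```

```text
clock: 5.62
ee_pos: [0.565, -0.1893, 0.2259]
eef_rot: [0.048, 0.999, 0.0, 0.0]
ft_force: [0.7, -0.8, -7.9]
grip_width: 0.0154
grasp_force: 25.0
clock: 6.12
ee_pos: [0.5648, -0.1892, 0.2491]
eef_rot: [0.048, 0.999, 0.0, -0.0]
ft_force: [-0.1, 1.0, -8.0]
grip_width: 0.0154
grasp_force: 25.0
6.1167 [ 0.5648454  -0.18922992  0.2491141 ] 0.015352469746616557 24.99688762240112 [0.00954706 0.02834216 0.00185628] [-0.14396181  1.00557449 -8.00073135] -0.09576208239212054
[4.51970553e-02 3.98936166e-01 5.67009249e-05]
```

View pics/w3.png

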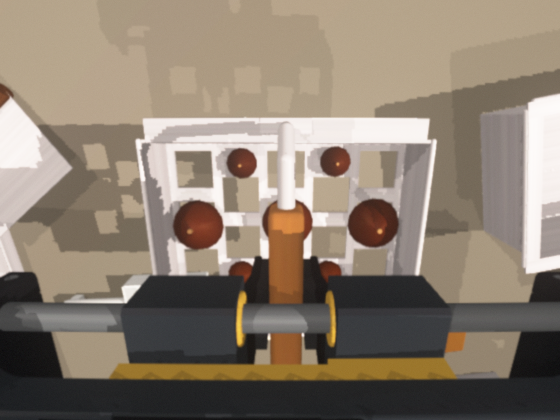

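All seven nuts are still on the sieve, which hangs level and square in the grip.

```bash
echo '[[[0, 0.002, 0], [0, 0, -0.004]], [[0.001, 0.007, 0], [0, 0, -0.014]], [[0.002, 0.015, 0], [0, 0, -0.03]], [[0.003, 0.026, 0], [0, 0, -0.05]], [[0.0045, 0.04, 0], [0, 0, -0.072]], [[0.0065, 0.057, 0], [0, 0, -0.096]], [[0.0085, 0.077, 0], [0, 0, -0.12]], [[0.011, 0.099, 0], [0, 0, -0.144]], [[0.0135, 0.121, 0], [0, 0, -0.166]], [[0.016, 0.143, 0], [0, 0, -0.185]], [[0.0185, 0.165, 0], [0, 0, -0.198]], [[0.021, 0.187, 0], [0, 0, -0.206]]]' | python3 -m pendant
echo '[[[-0.002, 0.022, 0], [0, 0, 0]], [[-0.004, 0.044, 0], [0, 0, 0]], [[-0.006, 0.066, 0], [0, 0, 0]], [[-0.008, 0.088, 0], [0, 0, 0]], [[-0.01, 0.109, 0], [0, 0, 0]], [[-0.012, 0.129, 0], [0, 0, 0]], [[-0.0136, 0.147, 0], [0, 0, 0]], [[-0.015, 0.163, 0], [0, 0, 0]], [[-0.0164, 0.177, 0], [0, 0, 0]], [[-0.0175, 0.189, 0], [0, 0, 0]], [[-0.0184, 0.198, 0], [0, 0, 0]], [[-0.019, 0.204, 0], [0, 0, 0]]]' | python3 -m pendant
echo '[[[-0.0005, 0.004, 0], [0, 0, 0]], [[-0.0006, 0.007, 0], [0, 0, 0]], [[-0.0007, 0.0085, 0], [0, 0, 0]], [[-0.0007, 0.0085, 0], [0, 0, 0]], [[-0.0007, 0.0085, 0], [0, 0, 0]]]' | python3 -m pendant
python3 - <<'E'
from h import *
im,c,s=snap("wrist","w4");M=R.from_quat(s['eef_rot']);snap("top","t4");snap("scene","s4")
print(s['clock'],s['ee_pos'],s['grip_width'],s['grasp_force'],s['wrist_torque'],s['ft_force'],np.arctan2(-M.as_matrix()[0,1],M.as_matrix()[1,1]))
E
```

```text
clock: 7.17
ee_pos: [0.5614, 0.002, 0.2495]
eef_rot: [-0.057, 0.998, 0.0, 0.0]
ft_force: [0.5, -0.0, -7.6]
grip_width: 0.0158
grasp_force: 25.0
clock: 8.17
ee_pos: [0.558, 0.2053, 0.2493]
eef_rot: [-0.056, 0.998, 0.0, -0.0]
ft_force: [-0.2, 0.4, -8.3]
grip_width: 0.0156
grasp_force: 25.0
clock: 8.58
ee_pos: [0.5583, 0.2116, 0.2494]
eef_rot: [-0.055, 0.999, -0.0, 0.0]
ft_force: [0.4, 0.1, -6.7]
grip_width: 0.0156
grasp_force: 25.0
8.5833 [0.55828199 0.21161167 0.24940283] 0.015555846246859044 24.996569054201245 [ 0.05393616 -0.03709403  0.01657205] [ 0.35064248  0.10271986 -6.68588718] 0.10943871302586893
```

View pics/w4.png

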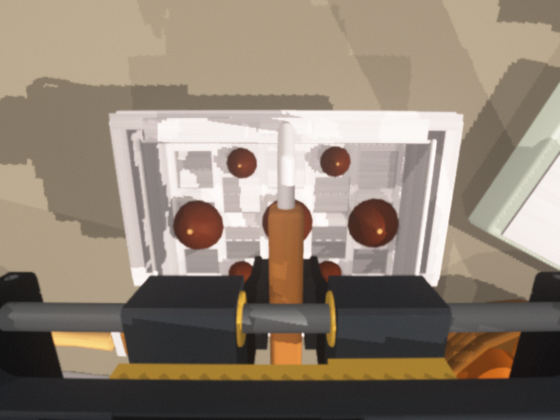

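The sieve hangs centred over the tub: the tub's outer rim spans columns 112–460 with the grip at 286, and its near edge is level at row 113. I'll check the x fit from both near edges.

```bash
python3 - <<'E'
from h import *
s=telemetry.read_state();c=cam("wrist",s);M=R.from_quat(s['eef_rot'])
def edge(f,cols,r0,r1):
    g=cv2.imread(f"pics/{f}.png")[...,0].astype(float);o=[]
    for x in cols:
        v=g[r0:r1,x];d=np.diff(v);j=np.argmax(d);w=d[max(0,j-1):j+2];o.append((x,r0+max(0,j-1)+.5+(w*np.arange(len(w))).sum()/w.sum()))
    return np.array(o)
a=edge("w3",[180,230,330,350,400],110,130);b=edge("w4",[150,200,250,330,380,420],100,122)
print(a.round(1).tolist(),b.round(1).tolist())
z=s['ee_pos'][2]
A=M.inv().apply(plane(c,a+[0,.5],z+.0187-.080)-s['ee_pos']);B=M.inv().apply(plane(c,b+[0,.5],.1)-s['ee_pos'])
print(A.round(4)[:,:2].tolist(),B.round(4)[:,:2].tolist())
print("sieve x in tool",A[:,0].mean()-.084,"tub x in tool",B[:,0].mean()-.088, np.polyfit(B[:,1],B[:,0],1)[0],np.polyfit(A[:,1],A[:,0],1)[0])
im=cv2.imread("pics/w4.png");C=M.inv().apply(plane(c,[(112,118),(461,118)],.1)-s['ee_pos']);print(C)
E
```

```text
[[180.0, 117.6], [230.0, 117.4], [330.0, 117.1], [350.0, 117.2], [400.0, 117.4]] [[150.0, 109.8], [200.0, 109.6], [250.0, 109.5], [330.0, 109.7], [380.0, 110.3], [420.0, 110.8]]
[[0.0828, -0.0682], [0.0828, -0.0353], [0.0829, 0.0303], [0.0829, 0.0434], [0.083, 0.0764]] [[0.0898, -0.1224], [0.0896, -0.0766], [0.0896, -0.0311], [0.0894, 0.0415], [0.089, 0.0871], [0.0888, 0.1239]]
sieve x in tool -0.0011074160598536636 tub x in tool 0.0013632481947099123 -0.003638742796623841 0.0010432857496269225
[[ 0.08328171 -0.15845914  0.149408  ]
 [ 0.08325842  0.16266775  0.1494088 ]]
```

```bash
echo '[[[0.001, 0, 0.002], [0, 0, 0.002]], [[0.002, 0, 0.006], [0, 0, 0.004]], [[0.002, 0, 0.012], [0, 0, 0.004]], [[0.002, 0, 0.02], [0, 0, 0.004]], [[0.002, 0, 0.029], [0, 0, 0.004]], [[0.002, 0, 0.038], [0, 0, 0.004]], [[0.002, 0, 0.047], [0, 0, 0.004]], [[0.002, 0, 0.055], [0, 0, 0.004]], [[0.002, 0, 0.062], [0, 0, 0.004]], [[0.002, 0, 0.068], [0, 0, 0.004]], [[0.002, 0, 0.073], [0, 0, 0.004]], [[0.002, 0, 0.076], [0, 0, 0.004]]]' | python3 -m pendant
echo '[[[0, 0, 0.001], [0, 0, 0]], [[0, 0, 0.001], [0, 0, 0]], [[0, 0, 0.002], [0, 0, 0]], [[0, 0, 0.003], [0, 0, 0]]]' | python3 -m pendant
python3 -c "
from h import *
s=telemetry.read_state();print(s['ee_pos'],s['wrist_torque'],s['ft_force'])"
```

```text
clock: 9.73
ee_pos: [0.556, 0.212, 0.1726]
eef_rot: [-0.053, 0.999, -0.0, -0.0]
ft_force: [0.3, 0.2, -7.2]
grip_width: 0.0155
grasp_force: 25.0
clock: 10.07
ee_pos: [0.5564, 0.2122, 0.1707]
eef_rot: [-0.053, 0.999, 0.0, 0.0]
ft_force: [-0.1, 0.1, -7.9]
grip_width: 0.0156
grasp_force: 25.0
[0.55640101 0.21215363 0.17074457] [0.03046769 0.09466192 0.03903477] [-0.06236266  0.1293589  -7.92718607]
```

```bash
echo '[[[0, 0, 0.001], [0, 0, 0]], [[0, 0, 0.002], [0, 0, 0]], [[0, 0, 0.003], [0, 0, 0]], [[0, 0, 0.0035], [0, 0, 0]], [[0, 0, 0.004], [0, 0, 0]]]' | python3 -m pendant
echo '[[[0, 0, 0.0005], [0, 0, 0]], [[0, 0, 0.001], [0, 0, 0]], [[0, 0, 0.001], [0, 0, 0]]]' | python3 -m pendant - 15
echo '[[[0, 0, 0.0005], [0, 0, 0]], [[0, 0, 0.001], [0, 0, 0]], [[0, 0, 0.001], [0, 0, 0]]]' | python3 -m pendant - 9
python3 -c "
from h import *
s=telemetry.read_state();print(s['ee_pos'],s['wrist_torque'],s['ft_force'])"
```

```text
clock: 10.48
ee_pos: [0.5561, 0.2121, 0.1663]
eef_rot: [-0.053, 0.999, 0.0, -0.0]
ft_force: [-0.2, -0.2, -7.8]
grip_width: 0.0157
grasp_force: 25.0
clock: 10.73
ee_pos: [0.5563, 0.2122, 0.1659]
eef_rot: [-0.053, 0.999, 0.0, 0.0]
ft_force: [-1.9, 0.5, -2.4]
grip_width: 0.0162
grasp_force: 15.0
clock: 10.98
ee_pos: [0.5565, 0.2123, 0.1656]
eef_rot: [-0.053, 0.999, 0.001, 0.001]
ft_force: [-4.0, -1.5, 6.5]
grip_width: 0.0157
grasp_force: 9.0
[0.5565418  0.21227821 0.16561413] [-0.3066176   0.89547008  0.02058565] [-4.0219466  -1.52125181  6.52020424]
```

```bash
echo '[[[0, 0, -0.0005], [0, 0, 0]], [[0.0005, 0, -0.001], [0, 0, 0]], [[0.001, 0, -0.0012], [0, 0, 0]]]' | python3 -m pendant - 6
echo '[[[0, 0, 0], [0, 0, 0]], [[0, 0, 0], [0, 0, 0]]]' | python3 -m pendant 
python3 - <<'E'
from h import *
im,c,s=snap("wrist","w5");print(s['clock'],s['ee_pos'],s['wrist_torque'],s['ft_force'])
snap("scene","s5")
E
```

```text
clock: 11.23
ee_pos: [0.5559, 0.2121, 0.1659]
eef_rot: [-0.053, 0.999, 0.0, 0.001]
ft_force: [2.1, 0.5, -1.9]
grip_width: 0.016
grasp_force: 6.0
clock: 11.4
ee_pos: [0.5556, 0.212, 0.1658]
eef_rot: [-0.053, 0.999, 0.0, 0.001]
ft_force: [2.8, 0.2, -0.1]
grip_width: 0.0158
grasp_force: 6.0
11.4 [0.55555334 0.21203609 0.16580393] [ 0.10529181 -0.35576921 -0.00083769] [ 2.83883729  0.18473228 -0.07498163]
```

View pics/w5.png

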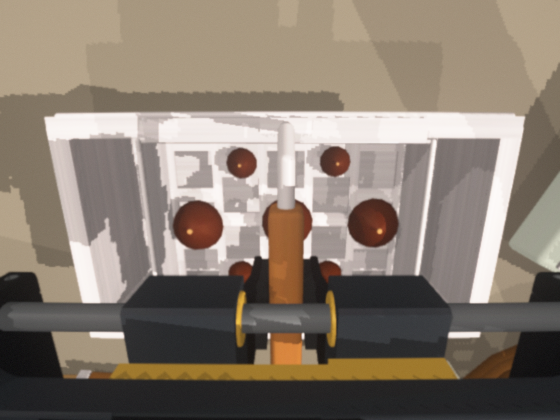

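The sieve is seated on the rims at mid-length with no vertical load on the wrist, and all nuts are still in it. Starting a moderate shake.

```bash
echo '[[[0, 0.012, 0], [0, 0, 0]], [[0, 0.012, 0], [0, 0, 0]], [[0, -0.005, 0], [0, 0, 0]], [[0, -0.022, 0], [0, 0, 0]], [[0, -0.022, 0], [0, 0, 0]], [[0, 0, 0], [0, 0, 0]], [[0, 0.022, 0], [0, 0, 0]], [[0, 0.022, 0], [0, 0, 0]], [[0, 0, 0], [0, 0, 0]], [[0, -0.02, 0], [0, 0, 0]], [[0, -0.01, 0], [0, 0, 0]], [[0, 0, 0], [0, 0, 0]]]' | python3 -m pendant - 8
echo '[[[0, 0, 0], [0, 0, 0]]]' | python3 -m pendant
cat > look.py <<'E'
from h import *
import sys
im,c,s=snap("wrist",sys.argv[1]);M=R.from_quat(s['eef_rot'])
print(s['clock'],s['ee_pos'].round(4),s['wrist_torque'].round(2),s['ft_force'].round(1),s['grip_width'],np.arctan2(-M.as_matrix()[0,1],M.as_matrix()[1,1]))
h=cv2.cvtColor(im,cv2.COLOR_BGR2HSV)
m=cv2.inRange(h,(0,120,20),(9,255,115));m[300:]=0;m[:100]=0
for k in cv2.findContours(m,0,2)[0]:
    a=cv2.contourArea(k)
    if a>60:print(np.round(cv2.minEnclosingCircle(k),0) if 0 else [round(v) for v in cv2.boundingRect(k)],a)
E
python3 look.py w6
```

```text
clock: 12.5
ee_pos: [0.5559, 0.2085, 0.1657]
eef_rot: [-0.051, 0.999, -0.001, 0.0]
ft_force: [-0.0, -4.5, 3.4]
grip_width: 0.016
grasp_force: 8.0
clock: 12.58
ee_pos: [0.5549, 0.2134, 0.1656]
eef_rot: [-0.054, 0.999, 0.0, 0.0]
ft_force: [0.2, 1.8, 2.3]
grip_width: 0.016
grasp_force: 8.0
12.5833 [0.5549 0.2134 0.1656] [0.46 0.01 0.02] [0.2 1.8 2.3] 0.016036668800317715 0.10719314458124093
[224, 263, 26, 20] 237.0
[319, 262, 13, 21] 137.5
[180, 207, 48, 47] 1634.5
[262, 206, 8, 31] 95.0
[296, 202, 14, 34] 67.5
[332, 200, 48, 47] 1676.0
[224, 152, 24, 27] 457.0
[323, 148, 21, 28] 271.5
```

```bash
python3 - <<'E'
from h import *
w=cv2.imread("pics/w6.png");t=viewer.capture("scene");cv2.imwrite("pics/c6.png",np.hstack([w[90:310,90:470],cv2.resize(t[90:200,240:350],None,fx=2,fy=2)]))
E
```

```text
(no output)
```

View pics/c6.png

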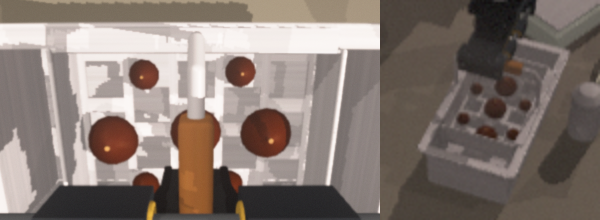

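Nuts shifted only a few millimetres and none dropped. I'll shake harder and ease off the height slightly.

```bash
echo '[[[0, 0.02, -0.0004], [0, 0, 0]], [[0, 0.02, -0.0004], [0, 0, 0]], [[0, -0.02, -0.0004], [0, 0, 0]], [[0, -0.02, -0.0004], [0, 0, 0]], [[0, 0.02, -0.0004], [0, 0, 0]], [[0, 0.02, -0.0004], [0, 0, 0]], [[0, -0.02, -0.0004], [0, 0, 0]], [[0, -0.02, -0.0004], [0, 0, 0]], [[0, 0.02, -0.0004], [0, 0, 0]], [[0, 0.02, -0.0004], [0, 0, 0]], [[0, -0.02, -0.0004], [0, 0, 0]], [[0, -0.02, -0.0004], [0, 0, 0]]]' | python3 -m pendant - 8
python3 -c "
from h import *
s=telemetry.read_state();print(s['ee_pos'],s['ft_force'],s['wrist_torque'],s['joint_vel'].round(2))"
echo '[[[0, 0.02, 0], [0, 0, 0]], [[0, 0.02, 0], [0, 0, 0]], [[0, 0.02, 0], [0, 0, 0]]]' | python3 -m pendant
python3 look.py w7
```

```text
clock: 13.68
ee_pos: [0.5582, 0.1849, 0.1657]
eef_rot: [-0.051, 0.999, -0.002, -0.0]
ft_force: [0.6, -5.7, -4.9]
grip_width: 0.0157
grasp_force: 8.0
[0.55821745 0.18491962 0.16568488] [ 0.58012788 -5.73248487 -4.87980918] [-0.6343065  -0.11918534  0.0340311 ] [-0.01  0.01 -0.   -0.   -0.    0.01 -0.08]
clock: 13.93
ee_pos: [0.5546, 0.2126, 0.1655]
eef_rot: [-0.054, 0.999, 0.0, -0.0]
ft_force: [-0.1, 1.3, -1.9]
grip_width: 0.0158
grasp_force: 8.0
13.9333 [0.5546 0.2126 0.1655] [ 0.47  0.08 -0.02] [-0.1  1.3 -1.9] 0.015832977258997773 0.10813624198776751
[303, 220, 16, 39] 231.5
[189, 206, 60, 46] 1789.0
[318, 196, 48, 47] 1413.0
```

```bash
cat > blobs.py <<'E'
from h import *
import sys
t=sys.argv[1]
s=telemetry.read_state();T=s['ee_pos'];M=R.from_quat(s['eef_rot'])
for n in("wrist","top","scene"):
    im,c,s=snap(n,n[0]+t)
    h=cv2.cvtColor(im,cv2.COLOR_BGR2HSV);m=cv2.inRange(h,(0,110,15),(10,255,125))|cv2.inRange(h,(174,110,15),(180,255,125))
    k=np.zeros_like(m)
    ctr=proj(c,[[*T[:2],.15]])[0].astype(int)
    x0,y0,x1,y1=(80,100,490,420) if n=="wrist" else (*(ctr-60),*(ctr+60))
    k[y0:y1,x0:x1]=m[y0:y1,x0:x1]
    nn,l,st,ce=cv2.connectedComponentsWithStats(k)
    for i in range(1,nn):
        if st[i,4]>=(25 if n=="wrist" else 5):
            f=M.inv().apply(plane(c,[ce[i]],.068)-T)[0]*1000; b=M.inv().apply(plane(c,[ce[i]],.01)-T)[0]*1000
            print(n,ce[i].round(),st[i,2:5],"floor(-x,y)",(-f[0]).round(),f[1].round(),"tub",(-b[0]).round(),b[1].round())
E
python3 blobs.py 8
```

```text
wrist [341. 219.] [  49   48 1749] floor(-x,y) -2.0 48.0 tub 16.0 58.0
wrist [215. 229.] [  61   47 1688] floor(-x,y) 7.0 -58.0 tub 27.0 -72.0
wrist [309. 240.] [ 16  39 454] floor(-x,y) 17.0 21.0 tub 39.0 26.0
top [212. 216.] [ 6 14 54] floor(-x,y) 7.0 -73.0 tub 11.0 -65.0
scene [302. 132.] [3 3 5] floor(-x,y) 1.0 64.0 tub -15.0 118.0
scene [302. 142.] [ 9  5 21] floor(-x,y) 19.0 18.0 tub 4.0 69.0
scene [293. 155.] [10  7 46] floor(-x,y) 10.0 -55.0 tub -5.0 -7.0
```

```bash
echo '[[[0, 0.02, 0], [0, 0, 0]], [[0, 0.02, 0], [0, 0, 0]], [[0, -0.021, 0], [0, 0, 0]], [[0, -0.021, 0], [0, 0, 0]], [[0, 0.02, 0], [0, 0, 0]], [[0, 0.02, 0], [0, 0, 0]], [[0, -0.021, 0], [0, 0, 0]], [[0, -0.021, 0], [0, 0, 0]], [[0, 0.02, 0], [0, 0, 0]], [[0, 0.02, 0], [0, 0, 0]], [[0, 0, 0], [0, 0, 0]], [[0, 0, 0], [0, 0, 0]]]' | python3 -m pendant - 8
echo '[[[0, 0, 0], [0, 0, 0]]]' | python3 -m pendant
python3 blobs.py 9
```

```text
clock: 15.13
ee_pos: [0.5557, 0.2082, 0.1657]
eef_rot: [-0.052, 0.999, -0.001, -0.0]
ft_force: [-0.1, -2.0, -6.0]
grip_width: 0.0162
grasp_force: 8.0
clock: 15.22
ee_pos: [0.5554, 0.2095, 0.1656]
eef_rot: [-0.052, 0.999, -0.001, -0.0]
ft_force: [1.4, -1.9, -3.9]
grip_width: 0.0157
grasp_force: 8.0
wrist [342. 214.] [  49   48 1750] floor(-x,y) -6.0 48.0 tub 11.0 58.0
wrist [237. 226.] [  49   47 1553] floor(-x,y) 4.0 -39.0 tub 24.0 -48.0
wrist [426. 237.] [ 5 14 44] floor(-x,y) 14.0 121.0 tub 35.0 148.0
wrist [311. 247.] [ 19  30 396] floor(-x,y) 23.0 23.0 tub 46.0 28.0
scene [301. 132.] [4 4 7] floor(-x,y) 0.0 64.0 tub -16.0 118.0
scene [305. 143.] [10  8 38] floor(-x,y) 32.0 20.0 tub 17.0 70.0
scene [294. 152.] [10  9 65] floor(-x,y) 8.0 -36.0 tub -8.0 13.0
```

```bash
python3 - <<'E'
from h import *
w=cv2.imread("pics/w9.png");s=cv2.imread("pics/s9.png");s5=cv2.imread("pics/s5.png")
g=lambda a:np.uint8(255*(a/255.)**.6)
A=cv2.resize(g(w[95:315,60:510]),(800,391),interpolation=2)
q=lambda s:cv2.resize(g(s[98:198,250:345]),(209,209*100//95),interpolation=2)
B=np.zeros((209,800,3),np.uint8);Z=cv2.resize(g(s[98:198,245:340]),(198,208),interpolation=2)
B[:208,:198]=Z;B[:208,210:408]=cv2.resize(g(s5[98:198,245:340]),(198,208),interpolation=2);t=cv2.imread("pics/t9.png")
B[:208,420:790]=cv2.resize(g(t[180:260,120:262]),(370,208),interpolation=2)
cv2.imwrite("pics/c9.png",np.vstack([A,B]))
E
```

```text
(no output)
```

View pics/c9.png

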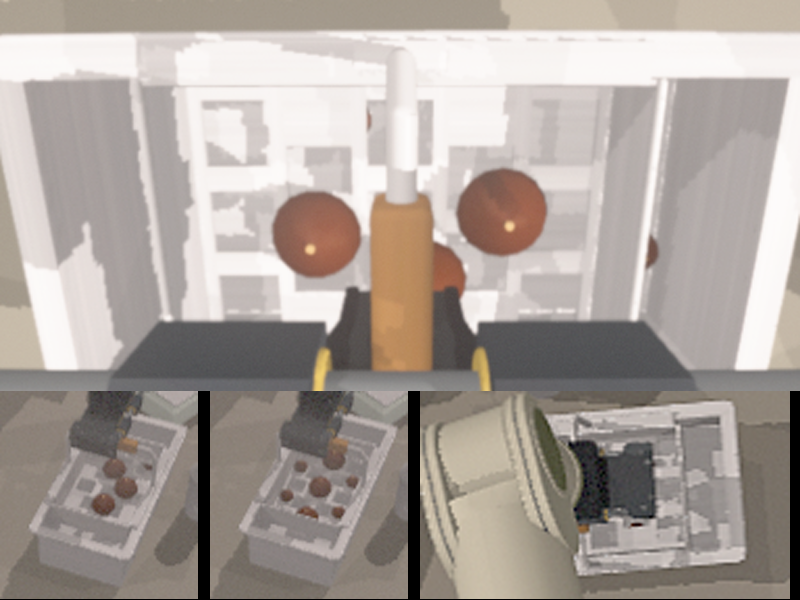

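The view shows three large nuts in the sieve and none on visible metal. Pieces of nuts show below it at (368,120) and (650,250), and a faint dark spot shows at (150,466) in the scene crop. I'll place those numerically.

```bash
python3 - <<'E'
from h import *
s=telemetry.read_state();T=s['ee_pos'];M=R.from_quat(s['eef_rot'])
for n,px in(("scene",(317,134)),("wrist",(267,162)),("wrist",(426,237))):
    for z in(.068,.012):
        f=1000*M.inv().apply(plane(cam(n,s),[px],z)-T)[0];print(n,px,z,-f[0].round(),f[1].round())
im=cv2.imread("pics/s9.png");h=cv2.cvtColor(im,cv2.COLOR_BGR2HSV)
for y in range(128,140):print(' '.join("%3d/%3d/%3d"%tuple(h[y,x]) for x in range(311,323)))
E
```

```text
scene (317, 134) 0.068 58.0 76.0
scene (317, 134) 0.012 45.0 128.0
wrist (267, 162) 0.068 -49.0 -14.0
wrist (267, 162) 0.012 -42.0 -17.0
wrist (426, 237) 0.068 14.0 121.0
wrist (426, 237) 0.012 35.0 147.0
  8/ 31/ 91   3/ 30/ 95   0/ 19/ 92   9/ 28/ 91   7/ 26/ 88   3/ 26/ 87   8/ 31/ 90   9/ 32/105   5/ 26/108   3/ 30/ 94   9/ 28/ 92   3/ 20/137
 11/ 30/ 95   0/ 23/ 90   5/ 30/ 93   7/ 24/ 94  12/ 28/ 91   4/ 23/ 90   3/ 30/ 85   6/ 26/ 97   2/ 32/118   5/ 32/ 96   5/ 31/100   5/ 22/139
  9/ 33/ 99   8/ 30/102   8/ 28/101   5/ 30/ 94   0/ 23/ 89   3/ 28/ 91   9/ 28/ 91  10/ 34/ 90   3/ 27/104   8/ 27/105   3/ 24/117   2/ 27/134
  5/ 28/102   3/ 28/102   5/ 27/104   3/ 31/ 98   3/ 29/ 98  10/ 23/ 98  10/ 30/103  11/ 24/ 84   8/ 31/ 91   6/ 25/104   2/ 27/130   4/ 26/137
  0/ 26/108   9/ 28/ 91  10/ 28/ 83   7/ 38/ 88  10/ 34/ 89   5/ 28/ 99   9/ 32/104   9/ 30/ 85   8/ 23/ 87   5/ 32/104   6/ 28/136   6/ 29/139
  6/ 26/ 99   8/ 23/ 89   7/ 43/ 78  14/ 51/ 65   4/ 61/ 63   5/ 40/ 76   9/ 53/ 82  10/ 27/ 84   7/ 27/ 84   5/ 29/116   6/ 26/137   8/ 28/137
  5/ 31/ 90   9/ 29/ 87   8/ 36/ 86  11/ 68/ 64   9/ 82/ 53   4/ 75/ 51   9/ 83/ 52  12/ 32/ 80   8/ 34/ 90   2/ 28/118   8/ 28/135   6/ 30/138
  7/ 26/ 89   8/ 32/ 87   5/ 32/ 88   8/ 36/ 85   4/ 65/ 59   8/ 88/ 58   0/ 63/ 57   0/ 22/ 80  10/ 26/ 87   2/ 29/124   6/ 28/137   7/ 31/141
  7/ 26/ 89   3/ 27/ 86   3/ 27/ 86   8/ 35/ 88   5/ 35/ 88   6/ 41/ 88   5/ 35/ 80   3/ 29/ 87   5/ 32/ 87   4/ 29/131   6/ 26/135   6/ 26/156
  3/ 25/ 93   5/ 30/ 92   3/ 26/ 88   6/ 27/ 95   8/ 31/ 99   3/ 26/ 98   3/ 25/ 91   8/ 23/ 87   8/ 23/ 88   4/ 26/140   2/ 25/145   2/ 26/148
  8/ 26/107   9/ 35/103   0/ 26/ 97   0/ 28/ 99   7/ 33/ 99   5/ 28/102   6/ 26/ 97   5/ 35/ 88   6/ 26/ 97   7/ 29/149   6/ 25/150   4/ 32/137
  3/ 28/109   5/ 29/106  11/ 27/103   5/ 30/103  13/ 30/101   3/ 25/102   0/ 15/102   8/ 34/ 90   8/ 30/103   6/ 24/146   4/ 27/142   9/ 28/146
```

The dark spot and (426,237) agree on one nut in the tub's +y end, and the other sliver is below a hole, so the shake has worked as far as I can see. Sliding home gently.

```bash
echo '[[[0, 0.001, 0], [0, 0, 0]], [[0, 0.004, 0], [0, 0, 0]], [[0, 0.008, 0], [0, 0, 0]], [[0, 0.013, 0], [0, 0, 0]], [[0, 0.018, 0], [0, 0, 0]], [[0, 0.023, 0], [0, 0, 0]], [[0, 0.028, 0], [0, 0, 0]], [[0, 0.032, 0], [0, 0, 0]], [[0, 0.036, 0], [0, 0, 0]], [[0, 0.039, 0], [0, 0, 0]], [[0, 0.041, 0], [0, 0, 0]], [[0, 0.042, 0], [0, 0, 0]]]' | python3 -m pendant
echo '[[[0, 0.0005, 0], [0, 0, 0]], [[0, 0.001, 0], [0, 0, 0]], [[0, 0.0015, 0], [0, 0, 0]], [[0, 0.002, 0], [0, 0, 0]]]' | python3 -m pendant
echo '[[[0, 0.0005, 0], [0, 0, 0]], [[0, 0.001, 0], [0, 0, 0]], [[0, 0.0015, 0], [0, 0, 0]], [[0, 0.002, 0], [0, 0, 0]]]' | python3 -m pendant
echo '[[[0, 0.0005, 0], [0, 0, 0]], [[0, 0.001, 0], [0, 0, 0]]]' | python3 -m pendant
```

```text
clock: 16.37
ee_pos: [0.5506, 0.2541, 0.1659]
eef_rot: [-0.053, 0.999, 0.0, -0.0]
ft_force: [-0.0, -0.9, -7.3]
grip_width: 0.0159
grasp_force: 8.0
clock: 16.7
ee_pos: [0.5505, 0.2555, 0.166]
eef_rot: [-0.053, 0.999, 0.0, 0.0]
ft_force: [-0.3, -0.3, -7.9]
grip_width: 0.0161
grasp_force: 8.0
clock: 17.03
ee_pos: [0.5502, 0.2577, 0.166]
eef_rot: [-0.053, 0.999, 0.0, 0.0]
ft_force: [0.6, -1.4, -7.5]
grip_width: 0.0158
grasp_force: 8.0
clock: 17.2
ee_pos: [0.5501, 0.2587, 0.166]
eef_rot: [-0.053, 0.999, 0.0, -0.0]
ft_force: [0.1, -0.9, -6.5]
grip_width: 0.0157
grasp_force: 8.0
```

```bash
echo '[[[0, 0, 0.0004], [0, 0, 0]], [[0, 0, 0.0007], [0, 0, 0]], [[0, 0, 0.0007], [0, 0, 0]]]' | python3 -m pendant
echo '[[[0, 0.0005, 0], [0, 0, 0]], [[0, 0.001, 0], [0, 0, 0]], [[0, 0.001, 0], [0, 0, 0]]]' | python3 -m pendant
echo '[[[0, 0.0005, 0], [0, 0, 0]], [[0, 0.001, 0], [0, 0, 0]], [[0, 0.001, 0], [0, 0, 0]]]' | python3 -m pendant
```

```text
clock: 17.45
ee_pos: [0.5503, 0.2587, 0.1656]
eef_rot: [-0.053, 0.999, 0.0, 0.0]
ft_force: [-1.2, -0.7, -2.9]
grip_width: 0.016
grasp_force: 8.0
clock: 17.7
ee_pos: [0.5503, 0.259, 0.1656]
eef_rot: [-0.053, 0.999, -0.0, 0.0]
ft_force: [-1.6, -3.5, -1.0]
grip_width: 0.0156
grasp_force: 8.0
clock: 17.95
ee_pos: [0.5503, 0.2591, 0.1656]
eef_rot: [-0.052, 0.999, -0.001, 0.0]
ft_force: [-2.1, -6.5, 0.1]
grip_width: 0.016
grasp_force: 8.0
```

Home contact reached: 47 mm of travel, with the force rising while motion stopped. Releasing.

```bash
echo '[[[0, -0.0004, 0], [0, 0, 0]], [[0, -0.0008, 0], [0, 0, 0]]]' | python3 -m pendant - 4
echo '[[[0, 0, 0], [0, 0, 0]], [[0, 0, 0], [0, 0, 0]], [[0, 0, 0], [0, 0, 0]], [[0, 0, 0], [0, 0, 0]], [[0, 0, 0], [0, 0, 0]], [[0, 0, 0], [0, 0, 0]], [[0, 0, 0], [0, 0, 0]]]' | python3 -m pendant 0.06
echo '[[[0, 0, -0.005], [0, 0, 0]], [[0, 0, -0.02], [0, 0, 0]], [[0, 0, -0.04], [0, 0, 0]], [[0, 0, -0.07], [0, 0, 0]], [[0, 0, -0.1], [0, 0, 0]], [[0.02, -0.01, -0.13], [0, 0, 0]], [[0.04, -0.03, -0.15], [0, 0, 0]], [[0.06, -0.06, -0.15], [0, 0, 0]], [[0.06, -0.08, -0.15], [0, 0, 0]], [[0.06, -0.09, -0.15], [0, 0, 0]], [[0.06, -0.09, -0.15], [0, 0, 0]], [[0.06, -0.09, -0.15], [0, 0, 0]]]' | python3 -m pendant
python3 blobs.py 10
python3 - <<'E'
from h import *
# sieve end gap check: profile along tub axis across +y end, wrist view
s=telemetry.read_state();c=cam("wrist",s);im=cv2.imread("pics/w10.png")
print(s['ee_pos'])
P=np.array([.5545,.2122]);A=R.from_euler('z',.108).as_matrix()[:2,:2]
g=cv2.cvtColor(im,6)
for x in(-.05,-.03,-.02):
    Q=[[*(P+A@np.array([x,y])),.1] for y in np.arange(.13,.168,.002)]
    uv=proj(c,Q);print(x,uv[0].round(),uv[-1].round(),[int(g[int(b),int(a)]) if 0<=a<560 and 0<=b<420 else -1 for a,b in uv])
rr,a=wood(im,(60,60,540,300));print(rr,a)
E
```

```text
clock: 18.12
ee_pos: [0.5503, 0.2591, 0.1656]
eef_rot: [-0.053, 0.999, -0.0, 0.0]
ft_force: [-2.6, -3.4, 0.8]
grip_width: 0.0156
grasp_force: 4.0
clock: 18.7
ee_pos: [0.55, 0.26, 0.1653]
eef_rot: [-0.053, 0.999, 0.0, 0.0]
ft_force: [0.1, -0.3, 0.1]
grip_width: 0.0542
grasp_force: 0.0
clock: 19.7
ee_pos: [0.5001, 0.1647, 0.3152]
eef_rot: [-0.053, 0.999, 0.0, -0.0]
ft_force: [-0.3, 0.4, -0.3]
grip_width: 0.0602
grasp_force: 0.0
wrist [292. 192.] [13  9 72] floor(-x,y) 8.0 10.0 tub 21.0 11.0
wrist [392. 220.] [ 18  19 227] floor(-x,y) 46.0 142.0 tub 64.0 162.0
wrist [356. 223.] [ 9 10 70] floor(-x,y) 51.0 95.0 tub 70.0 108.0
wrist [321. 233.] [ 29  28 511] floor(-x,y) 63.0 48.0 tub 84.0 54.0
wrist [397. 235.] [17  9 88] floor(-x,y) 67.0 150.0 tub 88.0 172.0
wrist [356. 247.] [ 24  28 400] floor(-x,y) 85.0 96.0 tub 109.0 109.0
top [173. 210.] [ 3  7 12] floor(-x,y) 95.0 81.0 tub 100.0 94.0
top [207. 210.] [ 4  4 11] floor(-x,y) 87.0 -21.0 tub 92.0 -12.0
top [184. 216.] [13  8 60] floor(-x,y) 75.0 48.0 tub 79.0 60.0
scene [306. 124.] [4 3 6] floor(-x,y) 62.0 150.0 tub 46.0 205.0
scene [310. 133.] [ 5  5 13] floor(-x,y) 92.0 112.0 tub 78.0 165.0
scene [300. 140.] [ 6  3 11] floor(-x,y) 67.0 65.0 tub 51.0 117.0
scene [284. 158.] [ 4  4 12] floor(-x,y) 41.0 -37.0 tub 24.0 9.0
[0.4997994  0.16561569 0.3146926 ]
-0.05 [428. 199.] [459. 199.] [126, 128, 129, 132, 128, 126, 126, 130, 129, 140, 236, 246, 245, 245, 244, 242, 240, 236, 133, 113]
-0.03 [425. 215.] [456. 215.] [144, 145, 148, 148, 146, 145, 144, 135, 128, 158, 213, 244, 244, 244, 243, 242, 240, 230, 162, 111]
-0.02 [424. 223.] [455. 223.] [144, 147, 148, 148, 145, 144, 145, 145, 146, 190, 236, 249, 245, 244, 242, 241, 240, 238, 146, 113]
((374.38995361328125, 254.11517333984375), (30.998655319213867, 67.60273742675781), 11.689370155334473) 1173.0
```

The view budget is spent, so I'll print the colour classes as text to see what the blobs near the grip are.

```bash
python3 - <<'E'
from h import *
h=cv2.cvtColor(cv2.imread("pics/w10.png"),cv2.COLOR_BGR2HSV).astype(int)
for y in range(182,264,2):
    print(y,''.join('#' if (p[1]>100 and p[2]<125 and (p[0]<11 or p[0]>172)) else 'o' if p[1]>100 and p[0]<24 else 'd' if p[2]<60 else 's' if p[2]<150 else '.' for p in h[y,280:420]))
E
```

```text
182 ............................................................................................................................................
184 ............................................................................................................................................
186 ............................................................................................................................................
188 ....ss##############..................................................................................................................ssssss
190 ....ss##############..................................................................................................................ssssss
192 .....s######oooo###ss.................................................................................................................ssssss
194 ......ss##########ss.................................................................................................................sssssss
196 .......sss######ss...............................................................
[... 4144 characters left out ...]
...........................................ss###############ooooooooooooooooooooooooooo...................sssssss.......
256 ................................................................s#######ssds####ooooooooooooooooooooooooooo...................sssssss.......
258 .............................................................sssssss###dddddddd##oooo#ooooooooooooooooooooo...................ssssss........
260 .............................................................ssddddddddddddddddd######oooooooooooooooooooo....................ssssss.......s
262 .............................................................ssdddddddddddddddddd#####oooooooooooooooooooo....................ssssss.......s
```

```bash
echo '[[[0.03, 0.02, -0.01], [0, 0, 0]], [[0.06, 0.05, -0.02], [0, 0, 0]], [[0.07, 0.09, -0.02], [0, 0, 0]], [[0.07, 0.1, -0.02], [0, 0, 0]], [[0.07, 0.1, -0.02], [0, 0, 0]], [[0.07, 0.1, -0.02], [0, 0, 0]]]' | python3 -m pendant
python3 - <<'E'
from h import *
im,c,s=snap("wrist","w11");print(s['ee_pos'])
h=cv2.cvtColor(im,cv2.COLOR_BGR2HSV).astype(int)
P=np.array([.5545,.2122]);A=R.from_euler('z',.108).as_matrix()[:2,:2]
print(proj(c,[[*(P+A@np.array(p)),.1] for p in((.0735,.1485),(.0735,-.1485),(-.0735,-.1485),(-.0735,.1485))]).round())
for y in range(130,274,3):
    print(y,''.join('#' if (p[1]>90 and p[2]<125 and (p[0]<11 or p[0]>172)) else 'o' if p[1]>100 and p[0]<24 else 'd' if p[2]<60 else 's' if p[2]<150 else '.' for p in h[y,120:440:2]))
E
```

```text
clock: 20.35
ee_pos: [0.4193, 0.2573, 0.3347]
eef_rot: [-0.054, 0.999, -0.001, -0.0]
ft_force: [0.6, -0.4, 0.8]
grip_width: 0.06
grasp_force: 0.0
[0.41933085 0.25730429 0.33468038]
[[347. 328.]
 [140. 327.]
 [124. 230.]
 [354. 231.]]
130 ................................................................................................................................................ssssssssssssssss
133 ................................................................................................................................................ssssssssssssssss
136 ...............................................................................................................................................sssssssssssssssss
139 ................................................................................................................................................................
142 ................................................................................................................................................................
145 .....................................
[... 6353 characters left out ...]
...sssssssssssssssssssss................
262 .................ssss....................ss...ddddddddds.....ss####s..............s#...###############sss.sss..ddddddddds..ssssssssssssssssssssss...............
265 ..................sss....................ss..sddddddddds....s#########.............s...s##############s...sss..ddddddddddssssssssssssssssssssss.................
268 ...................ss....................ssssdddddddddds..s############.................##############sssssss..dddddddddddssssssssssssssssssss..................
271 ...................ss.....................ssddddddddddds..##############................s#############ss#####ssddddddddddddsssssssssssssssss.ss.................
```

```bash
echo '[[[-0.03, -0.01, -0.01], [0, 0, 0]], [[-0.07, -0.03, -0.02], [0, 0, 0]], [[-0.11, -0.05, -0.03], [0, 0, 0]], [[-0.15, -0.07, -0.03], [0, 0, 0]], [[-0.17, -0.07, -0.03], [0, 0, 0]], [[-0.17, -0.07, -0.03], [0, 0, 0]], [[-0.17, -0.07, -0.03], [0, 0, 0]]]' | python3 -m pendant
python3 - <<'E'
from h import *
im,c,s=snap("wrist","w12");print(s['ee_pos'])
h=cv2.cvtColor(im,cv2.COLOR_BGR2HSV).astype(int)
P=np.array([.5545,.2122]);A=R.from_euler('z',.108).as_matrix()[:2,:2]
q=proj(c,[[*(P+A@np.array(p)),.1] for p in((.0735,.1485),(.0735,-.1485),(-.0735,-.1485),(-.0735,.1485))]).round();print(q)
for y in range(int(q[:,1].min()),int(min(q[:,1].max(),285)),2):
    print(y,''.join('#' if (p[1]>90 and p[2]<125 and (p[0]<11 or p[0]>172)) else 'o' if p[1]>100 and p[0]<24 else 'd' if p[2]<60 else 's' if p[2]<140 else '.' for p in h[y,int(q[:,0].min()):int(q[:,0].max()):2]))
E
```

```text
clock: 20.98
ee_pos: [0.5977, 0.2024, 0.3634]
eef_rot: [-0.051, 0.999, -0.001, -0.001]
ft_force: [0.1, 0.9, 0.1]
grip_width: 0.0598
grasp_force: 0.0
[0.59766462 0.20243101 0.36343459]
[[406. 206.]
 [186. 207.]
 [175.  91.]
 [418.  90.]]
90 ..........................................................................................................................
92 ..........................................................................................................................
94 ..........................................................................................................................
96 .....................................s....................................................................................
98 .........ss..........................s............................................................................sssssss.
100 .........ss.................................................................................................sssssssssssss.
102 .........ss...........................................................................................
[... 5924 characters left out ...]
.......................soooooooo..........ssssssss.......s.......
198 ..........ssssssssssssssss.................ssss.................................soooooooo.........ssssssss........s.......
200 .........ssssssssssssss.....................ss...................................oooooooo........ssssssss.........s.......
202 .........sssssssssss.............................................................oooooooo......ssssssss...................
204 ........sssssssss..................................................................o......................................
206 ........ssssss............................................................................................................
```

```bash
python3 - <<'E'
from h import *
s=telemetry.read_state();c=cam("wrist",s)
im=cv2.imread("pics/w12.png");h=cv2.cvtColor(im,cv2.COLOR_BGR2HSV)
m=cv2.inRange(h,(0,90,15),(11,255,140))|cv2.inRange(h,(172,90,15),(180,255,140));m[250:]=0
P=np.array([.5545,.2122]);A=R.from_euler('z',.108).as_matrix()[:2,:2]
n,l,st,ce=cv2.connectedComponentsWithStats(m)
for i in range(1,n):
    if st[i,4]>8 and 170<ce[i][0]<425:
        o=[(1000*(A.T@(plane(c,[ce[i]],z)[0,:2]-P))-np.array([0,k])).round() for z,k in((.065,47),(.01,0))]
        print(ce[i].round(),st[i,2:],"sieve frame",o[0],"tub frame",o[1])
E
```

```text
[275. 118.] [ 14  15 155] sieve frame [-42. -74.] tub frame [-42. -29.]
[366. 145.] [ 25  30 606] sieve frame [-6. 52.] tub frame [ -2. 112.]
[301. 153.] [ 29  30 656] sieve frame [  5. -37.] tub frame [10. 12.]
[331. 167.] [ 16  45 359] sieve frame [25.  5.] tub frame [33. 60.]
[268. 173.] [ 5  6 15] sieve frame [ 32. -84.] tub frame [ 41. -40.]
[380. 172.] [12  6 53] sieve frame [32. 75.] tub frame [ 41. 138.]
```

```bash
echo '[[[0.02, -0.03, 0], [0, 0, 0]], [[0.04, -0.07, 0], [0, 0, 0]], [[0.06, -0.11, 0], [0, 0, 0]], [[0.08, -0.15, 0], [0, 0, 0]], [[0.1, -0.19, 0], [0, 0, 0]], [[0.11, -0.23, 0], [0, 0, 0]], [[0.11, -0.27, 0], [0, 0, 0]], [[0.11, -0.31, 0], [0, 0, 0]], [[0.11, -0.34, 0], [0, 0, 0]], [[0.11, -0.34, 0], [0, 0, 0]], [[0.11, -0.34, 0], [0, 0, 0]]]' | python3 -m pendant
python3 - <<'E'
from h import *
P=np.array([.5545,.2122]);A=R.from_euler('z',.108).as_matrix()[:2,:2]
for n,f in(("top","t13"),("scene","s13")):
    im,c,s=snap(n,f);h=cv2.cvtColor(im,cv2.COLOR_BGR2HSV).astype(int)
    q=proj(c,[[*(P+A@np.array(p)),.1] for p in((.0735,.1485),(.0735,-.1485),(-.0735,-.1485),(-.0735,.1485))]).round().astype(int);print(n,q.tolist())
    for y in range(q[:,1].min()-2,q[:,1].max()+8):
        print(y,''.join('#' if (p[1]>65 and p[2]<135 and (p[0]<12 or p[0]>170)) else 'o' if p[1]>90 and p[0]<24 else 's' if p[2]<110 else '.' for p in h[y,q[:,0].min()-3:q[:,0].max()+3]))
E
```

```text
clock: 21.95
ee_pos: [0.5217, -0.1475, 0.3658]
eef_rot: [-0.051, 0.999, 0.0, 0.001]
ft_force: [1.6, 0.7, -0.3]
grip_width: 0.0599
grasp_force: 0.0
top [[133, 199], [234, 191], [238, 241], [137, 250]]
189 ssssssssssssssssssssssssssssssssssssss.........................................................................
190 sssssssssssssssssssssssssss..................................................................ssssssssssss......
191 ssssssssssssssss.................ss...............................................sssssssssssssssssssssss......
192 ssss............................sssss..................................ssssssssssssssssssssssssssssssssss......
193 s...............................sssssss................................sssssssssssssssssssssssssss.............
194 ................................s...sss....s.............................sssssssssssss......sssssssssssss......
195 ................................s....ss.ssss.....................sssssss.ss....s...sss.ssssssssssssssssss......
196 ................................s..................sssssssssssssssssssss.ss..s.ss..s
[... 12464 characters left out ...]
sssssss
173 sssssssssssssssssssssssssss................ss......sssssssssssssssssssss
174 sssssssssssssssssssssssssssss......................sssssssssssssssssssss
175 ssssssssssssssssssssssssssssssssss................ssssssssssssssssssssss
176 sssssssssssssssssssssssssssssssssssss.............ssssssssssssssssssssss
177 sssssssssssssssssssssssssssssssssssssss..........sssssssssssssssssssssss
178 ssssssssssssssssssssssssssssssssssssssssss......ssssssssssssssssssssssss
179 ssssssssssssssssssssssssssssssssssssssssssssssssssssssssssssssssssssssss
180 ssssssssssssssssssssssssssssssssssssssssssssssssssssssssssssssssssssssss
181 ssssssssssssssssssssssssssssssssssssssssssssssssssssssssssssssssssssssss
```

Three large nuts are in the sieve and three small ones are certainly in the tub, around (-42,-29), (41,-40) and (41,138) mm in the tub frame. I'll look for the fourth through the holes from other viewpoints.

```bash
cat > tubs.py <<'E'
from h import *
import sys
im,c,s=snap("wrist",sys.argv[1]);print(s['clock'],s['ee_pos'].round(3))
h=cv2.cvtColor(im,cv2.COLOR_BGR2HSV)
m=cv2.inRange(h,(0,90,15),(11,255,140))|cv2.inRange(h,(172,90,15),(180,255,140));m[262:]=0
P=np.array([.5545,.2122]);A=R.from_euler('z',.108).as_matrix()[:2,:2]
n,l,st,ce=cv2.connectedComponentsWithStats(m)
for i in range(1,n):
    if st[i,4]>6:
        o=[(1000*(A.T@(plane(c,[ce[i]],z)[0,:2]-P))-np.array([0,k])).round() for z,k in((.065,47),(.01,0))]
        if abs(o[1][0])<90 and abs(o[1][1])<170:print(ce[i].round(),st[i,2:],"sieve",o[0],"tub",o[1])
E
echo '[[[-0.12, 0.23, 0], [0, 0, 0]], [[-0.12, 0.23, 0], [0, 0, 0]], [[-0.12, 0.23, 0], [0, 0, 0]], [[-0.12, 0.23, 0], [0, 0, 0]], [[-0.12, 0.23, 0], [0, 0, 0]], [[-0.12, 0.23, 0], [0, 0, 0]], [[-0.12, 0.23, 0], [0, 0, 0]], [[-0.12, 0.23, 0], [0, 0, 0]], [[-0.12, 0.23, 0], [0, 0, 0]]]' | python3 -m pendant >/dev/null; python3 tubs.py a1
echo '[[[0, 0.1, 0], [0, 0, 0]], [[0, 0.1, 0], [0, 0, 0]], [[0, 0.1, 0], [0, 0, 0]], [[0, 0.1, 0], [0, 0, 0]], [[0, 0.1, 0], [0, 0, 0]]]' | python3 -m pendant >/dev/null; python3 tubs.py a2
echo '[[[0, 0.1, 0], [0, 0, 0]], [[0, 0.1, 0], [0, 0, 0]], [[0, 0.1, 0], [0, 0, 0]], [[0, 0.1, 0], [0, 0, 0]], [[0, 0.1, 0], [0, 0, 0]]]' | python3 -m pendant >/dev/null; python3 tubs.py a3
echo '[[[-0.06, -0.08, 0], [0, 0, 0]], [[-0.06, -0.08, 0], [0, 0, 0]], [[-0.06, -0.08, 0], [0, 0, 0]], [[-0.06, -0.08, 0], [0, 0, 0]], [[-0.06, -0.08, 0], [0, 0, 0]]]' | python3 -m pendant >/dev/null; python3 tubs.py a4
```

```text
22.8 [0.617 0.098 0.365]
[346. 113.] [  9  14 102] sieve [-40. -85.] tub [-41. -28.]
[433. 139.] [ 16  37 253] sieve [-6. 38.] tub [ -3. 110.]
[378. 147.] [ 29  30 657] sieve [  5. -38.] tub [10. 24.]
[411. 161.] [ 29  39 775] sieve [25. 11.] tub [32. 79.]
[328. 162.] [ 7  9 33] sieve [  27. -106.] tub [ 34. -52.]
23.2667 [0.607 0.196 0.366]
[279. 112.] [ 13  15 149] sieve [-40. -76.] tub [-41. -30.]
[372. 138.] [ 23  30 555] sieve [-5. 52.] tub [ -2. 113.]
[307. 146.] [ 29  29 652] sieve [  5. -39.] tub [10. 12.]
[337. 160.] [ 18  43 440] sieve [25.  5.] tub [32. 61.]
[273. 167.] [ 4  6 14] sieve [ 34. -86.] tub [ 42. -41.]
[385. 166.] [13  6 60] sieve [33. 73.] tub [ 41. 136.]
23.7333 [0.597 0.294 0.365]
[213. 112.] [ 10  15 126] sieve [-40. -67.] tub [-41. -32.]
[288. 148.] [  48   55 1198] sieve [ 9. 34.] tub [14. 82.]
[235. 146.] [ 28  30 660] sieve [  5. -39.] tub [ 9. -1.]
[209. 166.] [ 6  7 23] sieve [ 33. -77.] tub [ 41. -43.]
[322. 166.] [10  5 46] sieve [33. 82.] tub [ 41. 135.]
24.2 [0.666 0.218 0.366]
[268.  67.] [ 14  13 151] sieve [-34. -75.] tub [-42. -30.]
[362.  90.] [ 28  33 731] sieve [-6. 49.] tub [-10. 108.]
[295.  99.] [ 30  32 741] sieve [  5. -39.] tub [ 2. 10.]
[325. 117.] [ 14  40 307] sieve [28.  2.] tub [28. 55.]
[378. 124.] [ 14  11 119] sieve [37. 74.] tub [ 38. 136.]
[261. 124.] [ 5 11 36] sieve [ 36. -85.] tub [ 37. -42.]
```

The blob by the grip is taller than a large nut (39 px against 30), so the fourth small nut may be there. Checking.

```bash
python3 - <<'E'
from h import *
for f,x0,x1,y0,y1 in(("a1",380,450,132,190),("a3",255,320,118,180)):
    h=cv2.cvtColor(cv2.imread(f"pics/{f}.png"),cv2.COLOR_BGR2HSV).astype(int);print(f)
    for y in range(y0,y1):
        print(y,''.join(('%x'%min(15,p[2]//10)) if (p[1]>90 and (p[0]<12 or p[0]>170)) and p[2]<140 else 'O' if p[1]>100 and p[0]<24 else '-' if p[2]<170 else '.' for p in h[y,x0:x1]))
E
```

```text
a1
132 99------..................................-------877788889aOOOOOOOOOOO
133 9999a---..................................-------777788889bOOOOOOOOOOO
134 999999a--.......-------...................------7777888899bOOOOOOOOOOO
135 9999a9ab-.......-----------...............------7777888899OOOOOOOOOOOO
136 a9aaaaaad......-------------..............-----7777788889abOOOOOOOOOOO
137 9aaaaaaab-.....--------------.............-----7777778889aOOOOOOOOOOOO
138 aaaaaaaabc.....---------------...........------7777788889aOOOOOOOOOOOO
139 aaaabbbaab-....-----------------.........--.--87777778889aOOOOOOOOOOOO
140 aaaababbbbc....----------7777----...........--87777787889aOOOOOOOOOOOO
141 aabbbbbbbbc-...--------76777778----..........--7777788889OOOOOOOOOOOOO
142 bbbbbbbbbbb-...-------7677777778---..........--7777778889bOOOOOOOOOOOO
143 bbbbbbcbbbbc-..------76677777777---..........--7777777889OOObOOOOOOOOO
144 bbbbbbccbbbc---------666767777778--..........--7777777789OOOOOOOOOOOOO
145 bbbbcccccbbbc-------6666777777777--..........--7677777789OObOOOOOOOOOO
146 cdOdcccccbbbc-------6666677888877--........
[... 6895 characters left out ...]

170 OOOOOOOOOOOa999aaaaabaaaaaaaa-......................-------------
171 OOOOOOOOOOOa9999aaaaaaaaaaaab-......................-------------
172 OOOOOOOOOOOa89999aaaaaaaaaab-.......................-------------
173 OOOOOOOOOOO98899999aaaaaaab-........................-------------
174 OOOOOOOOOOO9888999999aaa9b-..........................------------
175 OOOOOOOOOOO98889999999aab-............................-----------
176 OOOOOOOOOOOa888888999bc--..............................----------
177 OOOOOOOOOOO---99999a--.................................----------
178 OOOOOOOOOOO----------...................................---------
179 OOOOOOOOOOO---------....................................---------
```

```bash
python3 - <<'E'
from h import *
from scipy.spatial.transform import Rotation as R
q=telemetry.read_state()['eef_rot']
S=lambda p:dict(ee_pos=np.array(p),eef_rot=q)
c1,c3,c4=cam("wrist",S([.617,.098,.365])),cam("wrist",S([.597,.294,.365])),cam("wrist",S([.666,.218,.366]))
ct=cam("top")
for z in(.01,.066):
    X=plane(c1,[(406.5,147)],z);P=np.array([.5545,.2122]);A=R.from_euler('z',.108).as_matrix()[:2,:2]
    print(z,X,(A.T@(X[0,:2]-P)*1000).round(),"a3",proj(c3,X),"top",proj(ct,X))
E
```

```text
0.01 [[0.55837266 0.28278722 0.01      ]] [11. 70.] a3 [[280.11541027 146.53789772]] top [[168.10553475 220.00600834]]
0.066 [[0.55576182 0.26196357 0.066     ]] [ 7. 49.] a3 [[264.71067928 146.52266104]] top [[170.71866723 220.03197056]]
```

All four small nuts are in the tub: the fourth's parallax fits tub depth at (11,70) mm, not the sieve floor. A quick check of the home position from the grip, then hand in.

```bash
python3 - <<'E'
from h import *
im=cv2.imread("pics/t13.png");c=cam("top")
r,a=wood(im,(150,190,185,245));X=plane(c,[r[0]],.193)[0];print(r,a,X)
t0=cv2.imread("pics/top0.png");r0,_=wood(t0,(300,190,350,250));X0=plane(c,[r0[0]],.138)[0]
A=R.from_euler('z',.108).as_matrix()[:2,:2]
# top-camera tub centre fit (0.5594,0.2106)
print("rel. tub centre mm",1000*(A.T@(X[:2]-[.5594,.2106])), "top grip vs. TCP at release",X[:2]-[.5503,.2591], X0[:2]-[.565,-.1892])
E
```

```text
((161.81857299804688, 219.0082550048828), (32.23944091796875, 5.812180519104004), 87.39744567871094) 147.5 [0.55180332 0.25788883 0.193     ]
rel. tub centre mm [-2.4551473  47.83215355] top grip vs. TCP at release [ 0.00150332 -0.00121117] [1.22804641e-03 2.47699446e-05]
```

```bash
python3 -c "
from rig import job_done
print(job_done())"
```

```text
the job is handed in; nothing more can be done
None
```

The job is handed in: by the camera measurements all four small chestnuts are in the tub and the three large ones in the sieve, which was slid home against the +y end and released at about 19 s.

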